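# Set the tint pot on heat and close its two-leaf lid

### The job

Slide the open tint pot along the plate of the tint heater from its rest mark into the heating bay, flat on the plate all the way without lifting or tipping it, in between the rails and on until its striker has snapped into the roller catch and its foot stands against the end stop, which may be clamped anywhere along the bay; do not ram the stop. Then fold the two leaves of its lid fully down, the plain one first and the lipped one over it. Leave the other things on the bench where they are.

Things in the scene. Friction and masses are not known exactly. Their poses are not given: they have to be found in the camera images.
- tint_heater: Low white bench heater with an aluminium top plate, 164 (x) x 368 (y) x 28 mm, fixed to the bench. Origin at the centre of its underside; x away from its front panel, y along its length from the heating bay (-y end) to the rest mark (+y end), z up.
- rest_mark (a point): Point on the plate, at the centre of the engraved rectangle (104 x 116 mm) where the pot waits, heater frame [0, 90, 28] mm. Axes as the heater's.
- bay_mouth (a point): Point on the plate in the mouth of the heating bay, heater frame [0, -60, 28] mm; axes as the heater's. From here toward -y run two straight steel rails, 12 mm high, inner faces at x = +-50 mm; toward +y they flare out to x = +-62 mm at heater y = -30 mm. Their hold-down lips reach in to x = +-43 mm, 8 mm above the plate.
- heat_mark (a point): Point on the plate, at the centre of the dark heated pad in the bay, heater frame [0, -82, 28] mm. The pot stands over the pad when home, but the end stop is clamped anywhere along the bay: its rubber face (88 mm wide, 12 mm high) lies 40 to 68 mm beyond this point toward -y, so the home position is not given and must be felt or seen.
- tint_pot: Loose stainless rectangular pot, about 0.6 kg. Origin at the centre of its underside; x to its rear, y toward its handle, z up. Foot flange 96 (x) x 108 (y) x 5 mm, corners rounded 10 mm; body 80 (x) x 92 (y), rim at z = 56 mm. It starts near the rest mark, turned a little, its handle away from the bay; sliding it by the handle takes 4 to 10 N.
- pot_toe (a point): Middle of the leading (-y) edge of the pot's foot, pot frame [0, -54, 2.5] mm: this edge meets the end stop. Above it a striker tongue reaches to pot y = -78.5 mm, 24.5 to 31.5 mm high, with a wedge head 17 mm wide; it snaps between the two sprung rollers behind the stop (passed 7 mm before home by pushing with 4 to 8 N more than sliding takes, then it is drawn in).
- pot_handle (a point): Middle of the pot's handle: a black bar, 74 mm along the pot's x, 12 mm thick along y, 14 mm high, carried by two arms at x = +-33 mm; pot frame [0, 91, 42] mm. 39 mm free between bar and pot wall. Axes as the pot's.
- leaf_plain (a joint): Plain (flat) lid leaf, 40 x 90 x 2 mm, hinged along the pot's rear rim at pot x = +40 mm, height 57.5 mm. 0 = closed, flat over the rear half of the pot; grows (rad) as it swings up and back; about 2 = standing open. A stiff hinge: stays where it is left.
- plain_edge (a point): Middle of the free edge of the plain leaf, 40 mm from its hinge.
- leaf_lipped (a joint): Lipped lid leaf, hinged along the pot's front rim at pot x = -40 mm, height 57.5 mm, 53 x 90 mm including the stepped lip (14 mm wide, 4 mm higher, with a rolled edge) that lies over the plain leaf when shut. 0 = closed; grows (rad) as it swings up and forward; about 2 = standing open. Stays where it is left.
- lipped_edge (a point): Middle of the free edge of the lipped leaf, 53 mm from its hinge.
- lens_spray: Bystander: lens cleaner spray bottle, 42 x 42 x 140 mm, origin under its centre.
- spectacles: Bystander: spectacles, 143 x 131 x 37 mm, origin under their centre.
- pad_roll: Bystander: roll of blocking pads, 62 mm wide, 26 mm high, origin under its centre.
- pliers_bench: Bystander: pliers lying flat, 150 x 43 x 11 mm, origin under their centre.

How it is judged:
By the outcome, as a careful person would: the job done as asked, in the order asked, and still so for the second after the job is handed in, with the robot touching nothing.
It also fails if it takes over 53 s, if anything falls off the work surface, if the arm or the gripper's body presses on something with over 40 N, if the wrist force passes 120 N, or if a joint passes its speed limit or range.

### The arm

A 6-joint arm with a two-finger parallel gripper is mounted at the origin on a cart in front of the work surface, level with it; the furniture and walls round the work are solid. World frame = base frame: x ahead of the robot, y to its left, z up, the work surface at z = 0. Lengths are in m, angles in rad, forces in N, time in s.
With the tool pointing down it reaches from about 0.375 to 0.9 m from the base axis. Payload 3.1 kg.
Tool frame: the origin (TCP) lies midway between the tips of the shut fingers; the grasp point (between the pads) lies 19 mm behind it; z points along the fingers, y is the line along which they close (so a half turn about z gives the same grasp; the last joint's range is limited). The gripper opens to 87 mm and grips with 3 to 60 N. Pads are 19 mm wide; open, the fingers measure 117 mm over their backs; the gripper's body (75 mm by 190 mm) begins 51 mm behind the grasp point.
Start: joints at [-1.353, 0.527, 1.433, -0, 1.181, -0.178], TCP at [0.242, -0.576, 0.223] pointing down, gripper open.
Joint ranges: [-3.08, 3.08], [-0.75, 2.2], [0.22, 2.44], [-1.43, 4.57], [0, 2.65], [-2.85, 2.85]. Speed limits (rad/s): [2.79, 2.79, 3.14, 3.14, 3.14, 3.14].

### API

Orientations are given as a unit quaternion [x, y, z, w].
In Python, from rig import status, imaging, order gives the robot as it stands.
- The arm moves only by the tool arm_command, never from a script. Its argument "deltas" is one flat list of numbers, 5 for each row, row after row: the opening, from -1 (shut) to 1 (fully open), so that 0 is half open, then the shift along the tool's x, y, z in m, then the turn about the tool's z in rad. In form: [gripper, tx, ty, tz, roll, gripper, tx, ty, tz, roll, ...]. A call has 1 to 12 rows; each row shifts and turns the commanded pose from where the row before left it, along the tool's axes as they then stand; what a row does not reach is not made up. A row lasts 1/8 s, in which the tool goes at most 62.5 mm and 10.7 degrees, less where a joint would pass 70% of its speed; a pose out of reach is approached as far as the arm can. A call with a gripper value outside its range is refused whole. The fingers move at their own pace and stop on an object; "newtons" is the grip in N (left out, the last holds). Time passes only in rows, so rows that do not move let the fingers close. It gives the time, the measured TCP pose, the force, the opening and the grip force at its end, in the units of the state.
- status.get_obs(): the state, without advancing time (a new reading comes with each control period).
- imaging.camera(name): name is "scene" or "top" or "wrist"; returns (picture, depth): 400x640x3 uint8, red, green, blue; 400x640 float32, m along the optical axis (not along the pixel's ray), 0 where there is no reading.
- imaging.camera_params(name): a dict with "intrinsics" (3x3 intrinsics, pixels), "camera_from_world" (4x4, takes a point from world to camera coordinates). Camera axes: x right, y up, looking along -z (the intrinsics and any distortion apply to the point x, -y, -z); pixel columns grow to the right and rows downward; lengths in m; the calibration is good to about 2 mm. The wrist camera is an equidistant fisheye: a pixel r from the principal point sees the ray r / f radians off the axis. A picture is of the moment at which its call begins: read the wrist's pose just before it. camera_params takes no time and is no camera call; for the wrist camera it gives the pose at the moment of the call.
- order.hand_in(): hands the job in; it is judged then, once.
The state is a dict: "time": time; "q": joint angles; "joint_velocities": joint speeds; "joint_torque": joint torques, N m; "position": TCP position; "tool_rot": TCP orientation; "ft_force": force on the tool from outside, world axes, zero at the start; "moment": the same for the moment, N m; "grip_width": finger opening in m; "grip_force": force on a finger pad.
Only numpy, scipy, OpenCV 4.12 (cv2) and the standard library are available. Lean on these libraries where they do the work, as an engineer would, in place of code of your own. Each camera call takes 0.05 s, during which the arm holds its last target. There are 200 camera calls.

## Working session

There is one attempt and no reset: what is moved stays moved. The work goes in short steps, Python scripts to look and compute and a tool call to move; the robot and the scene stay as the last step left them, time stands still between calls to the robot, and variables do not carry over. Pictures are saved under pics/ and viewed, at most 10 in all, crops included, and the job is handed in when it is done.

Besides the shell and the picture viewer there is one more tool, called as a command line: name --argument value ..., lists and objects as JSON in quotes. arm_command: Moves the arm, as the interface text tells. Its arguments: {"type":"object","properties":{"deltas":{"type":"array"},"newtons":{"type":"number"}},"required":["deltas"]}

```bash
ls; mkdir -p pics; python3 - <<'E'
from rig import status, imaging
import cv2,numpy as np
o=status.get_obs();print({k:np.round(v,3) for k,v in o.items()})
for n in("scene","top"):
    p,d=imaging.camera(n);cv2.imwrite(f"pics/{n}0.png",p[:,:,::-1]);np.savez(f"{n}0.npz",p=p,d=d)
    c=imaging.camera_params(n);print(n,c["intrinsics"],np.round(c["camera_from_world"],4),c.keys(),(d>0).mean())
E
```

```text
pics
{'time': np.float64(0.0), 'q': array([-1.353,  0.528,  1.434, -0.   ,  1.181, -0.179]), 'joint_velocities': array([-0.002, -0.001, -0.   , -0.001, -0.001, -0.001]), 'joint_torque': array([ -0.   , -44.005, -17.659,   0.063,   0.058,  -0.   ]), 'position': array([ 0.241, -0.576,  0.222]), 'tool_rot': array([ 0.98 ,  0.197, -0.   , -0.001]), 'ft_force': array([-0.66 , -0.216, -0.358]), 'moment': array([-0.011, -0.049, -0.004]), 'grip_force': np.float64(0.0), 'grip_width': np.float64(0.087)}
scene [[497.55635103   0.         325.38116729]
 [  0.         497.55635103 200.730731  ]
 [  0.           0.           1.        ]] [[-0.6883 -0.7254 -0.0029  0.2681]
 [ 0.3247 -0.3116  0.893  -0.2973]
 [-0.6487  0.6138  0.45   -0.8877]
 [ 0.      0.      0.      1.    ]] dict_keys(['intrinsics', 'camera_from_world']) 0.9959140625
top [[392.43453598   0.         320.00367268]
 [  0.         392.43453598 195.14435566]
 [  0.           0.           1.        ]] [[-0.0253 -0.9997 -0.004  -0.1393]
 [ 0.9955 -0.0255  0.0909 -0.5958]
 [-0.0909 -0.0017  0.9959 -1.2164]
 [ 0.      0.      0.      1.    ]] dict_keys(['intrinsics', 'camera_from_world']) 0.9959375
```

View pics/scene0.png

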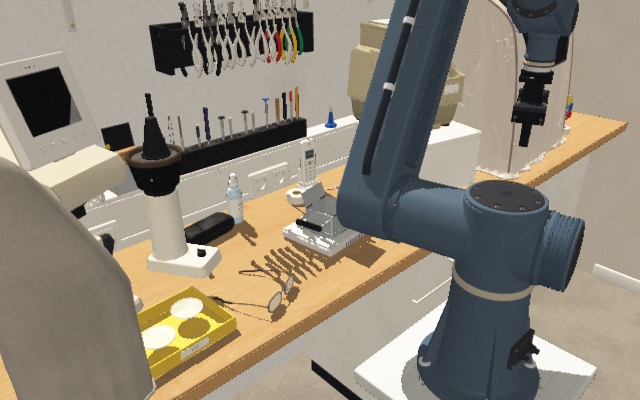

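View pics/top0.png

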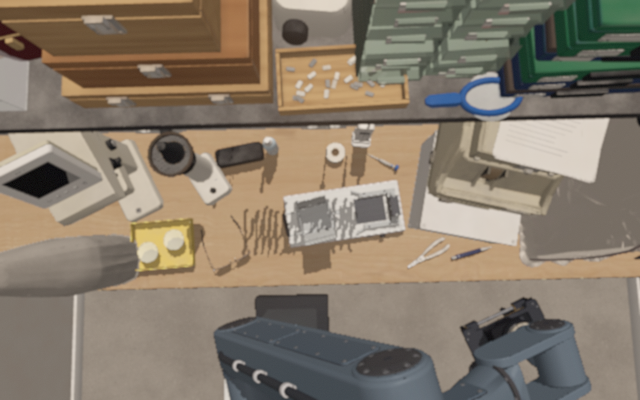

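```bash
cat > h.py <<'E'
import numpy as np
from rig import imaging
def ray(par,u,v):
    K=par["intrinsics"];T=par["camera_from_world"]
    d=np.array([(u-K[0,2])/K[0,0],-(v-K[1,2])/K[1,1],-1.])
    R=T[:3,:3];return -R.T@T[:3,3],R.T@d
def onz(par,u,v,z):
    o,d=ray(par,u,v);return o+d*(z-o[2])/d[2]
def cloud(par,D):
    v,u=np.mgrid[:D.shape[0],:D.shape[1]];K=par["intrinsics"];T=par["camera_from_world"]
    P=np.stack([(u-K[0,2])/K[0,0]*D,-(v-K[1,2])/K[1,1]*D,-D],-1)
    return (P-T[:3,3])@T[:3,:3]
E
python3 - <<'E'
import cv2,numpy as np
a=cv2.imread("pics/top0.png")[170:260,260:420];b=cv2.imread("pics/scene0.png")[170:270,270:380]
cv2.imwrite("pics/c1.png",cv2.resize(a,None,fx=5,fy=5,interpolation=2))
cv2.imwrite("pics/c2.png",cv2.resize(b,None,fx=6,fy=6,interpolation=2))
from h import *
d=np.load("top0.npz")["d"];C=cloud(imaging.camera_params("top"),d)
z=C[...,2]
sub=np.round(z[176:254:3,276:412:4]*1000).astype(int)
for r,row in zip(range(176,254,3),sub):print(r,*row)
E
```

```text
176 0 1 -1 -2 1 0 1 3 -4 0 -6 -4 2 -2 4 0 1 2 5 2 2 -4 -2 3 -1 1 0 2 -1 0 1 -4 0 -4
179 -4 0 -1 -2 3 -2 -1 3 -5 -5 1 1 -2 2 2 0 -2 -4 -1 -4 3 -8 -1 3 -1 0 3 0 2 0 -1 1 3 -2
182 1 -2 -3 -3 -1 -3 -3 -4 4 4 -1 2 -5 2 -1 -1 -6 -3 -4 -1 -1 1 -1 0 -4 3 1 21 26 25 23 6 -2 7
185 -2 1 3 2 -2 2 2 0 -1 2 0 3 -3 1 0 -4 0 3 -1 -6 -1 0 17 22 26 21 23 24 25 1265 31 -1 1 1
188 -3 -1 -6 -2 -2 -2 -1 2 0 -2 2 1 -4 -5 2 0 -2 22 32 30 25 30 25 26 24 26 26 23 33 26 26 -4 6 0
191 -1 3 -4 -4 -1 0 -4 0 1 4 -4 -1 24 32 26 31 30 29 29 38 25 28 29 26 27 37 44 40 37 32 29 -2 -1 0
194 3 -3 -1 -1 -1 -3 21 23 27 28 31 27 30 27 27 33 27 27 27 28 27 37 40 37 40 37 39 26 41 50 29 -1 -2 -3
197 4 -5 21 22 23 26 23 30 28 29 28 121 113 22 26 25 27 28 30 26 31 42 30 28 31 26 28 31 37 73 71 1 0 3
200 -1 2 21 26 28 26 26 30 119 111 108 104 95 27 25 30 29 30 26 31 31 24 31 26 27 25 29 34 38 69 73 23 -5 1
203 -1 1 -1 26 29 121 117 113 103 98 92 83 57 32 27 25 25 27 26 24 30 27 28 30 29 26 29 29 41 70 69 26 0 0
206 -2 1 -1 28 25 29 96 89 85 62 35 32 34 33 29 27 30 23 29 27 28 27 30 26 28 26 25 29 28 68 72 30 1 4
209 1 1 1 28 23
[... 818 characters left out ...]
4 28 25 -5
233 1 -2 -2 79 24 28 71 79 87 91 96 100 103 113 119 27 32 29 25 22 27 31 25 25 27 23 27 22 21 1 -1 -1 -2 -1
236 -5 -5 2 74 26 24 28 37 102 105 107 115 119 115 123 33 26 28 24 25 26 27 21 18 24 1 13 20 4 4 -1 -1 2 -1
239 -1 1 -2 -4 24 25 28 29 110 115 120 122 124 129 22 25 31 26 23 -4 -1 -1 0 -2 1 -1 -3 1 3 3 -1 -1 -5 -1
242 0 -1 1 0 26 31 27 28 124 128 130 28 22 19 1 1 0 -1 1 -5 2 -3 -2 1 -4 2 -2 -1 2 -1 -4 -4 3 0
245 1 -5 -1 0 30 30 28 24 131 -1 1 -1 -4 1 2 -3 1 -1 -2 -4 3 3 0 3 -6 1 1 6 -1 -3 -3 -2 -1 6
248 0 0 -3 -4 1 -1 0 0 3 3 0 4 0 -3 -4 0 -4 -2 -2 -3 3 2 -1 1 -1 1 0 3 -2 -3 3 1 1 -1
251 2 -4 -3 0 -3 -3 -4 -4 2 -5 2 -4 0 1 -1 -1 1 2 -4 0 -5 0 -1 0 -2 -8 -1 3 3 -3 -1 -1 -3 -1
```

View pics/c1.png

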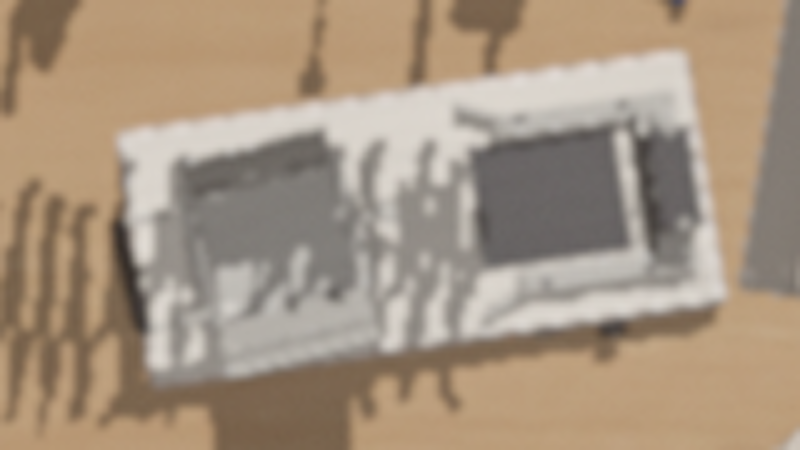

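View pics/c2.png

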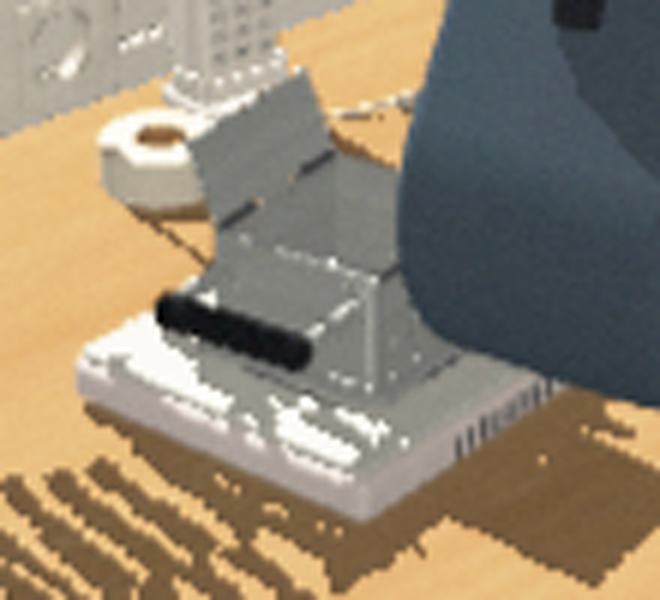

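```bash
python3 - <<'E'
import cv2
from h import *
f=np.load("top0.npz");d=f["d"];p=f["p"].astype(int);par=imaging.camera_params("top");C=cloud(par,d)
v,u=np.mgrid[:400,:640];roi=(u>275)&(u<412)&(v>176)&(v<252)
z=C[...,2]
m=roi&(z>.018)&(z<.036)
r=cv2.minAreaRect((C[m][:,:2]*1000).astype(np.float32));print("plate rect",r,cv2.boxPoints(r))
for uv in[(120,130),(685,52),(725,298),(150,383)]:print(onz(par,260+uv[0]/5,170+uv[1]/5,.028)[:2])
bar=roi&(u<292)&(z>.06)&(z<.085)
P=C[bar];print("bar",bar.sum(),P.mean(0));r=cv2.minAreaRect((P[:,:2]*1000).astype(np.float32));print(r,cv2.boxPoints(r))
dark=roi&(p.sum(2)<150)&(u<295);P=np.array([onz(par,a,b,.077)[:2]*1000 for a,b in zip(u[dark],v[dark])],np.float32);print("dark",len(P),P.mean(0),cv2.minAreaRect(P))
# scene
f=np.load("scene0.npz");d=f["d"];p=f["p"].astype(int);ps=imaging.camera_params("scene");C=cloud(ps,d)
dark=(u>294)&(u<325)&(v>217)&(v<234)&(p.sum(2)<120)&(d>0);P=C[dark];print("scene bar",len(P),P.mean(0));r=cv2.minAreaRect((P[:,:2]*1000).astype(np.float32));print(r,cv2.boxPoints(r), P[:,2].min(),P[:,2].max())
E
```

```text
plate rect ((529.122314453125, -242.71441650390625), (173.31842041015625, 393.3250732421875), 6.9429497718811035) [[ 419.3258    -57.969456]
 [ 466.87134  -448.41028 ]
 [ 638.9188   -427.45938 ]
 [ 591.3733    -37.018555]]
[ 0.59218305 -0.04037675]
[ 0.63268866 -0.39984327]
[ 0.47663431 -0.41821402]
[ 0.43278249 -0.05645854]
bar 108 [ 0.5008119  -0.05102583  0.07513024]
((499.7247314453125, -50.788082122802734), (27.6835880279541, 72.59014892578125), 89.18920135498047) [[463.23743  -64.11489 ]
 [535.8203   -65.14209 ]
 [536.21204  -37.461273]
 [463.62915  -36.434074]]
dark 3 [512.82465  -44.714573] ((511.7242736816406, -44.844600677490234), (12.466207504272461, 0.7319918274879456), 13.060343742370605)
scene bar 124 [ 0.49413608 -0.04344083  0.07190032]
((496.647216796875, -41.551883697509766), (73.69172668457031, 11.14759635925293), 14.365577697753906) [[459.57053  -45.294117]
 [462.33633  -56.09315 ]
 [533.7239   -37.80965 ]
 [530.9581   -27.010616]] 0.06323346450078023 0.07853167005202517
```

arm_command --deltas '[1,0,0,0,0.145,1,0.02,-0.024,0,0,1,0.034,-0.041,0,0,1,0.036,-0.043,0,0,1,0.036,-0.043,0,0,1,0.036,-0.043,0,0,1,0.036,-0.043,0,0,1,0.036,-0.043,0,0,1,0.036,-0.043,0,0,1,0.036,-0.043,0,0,1,0.036,-0.043,0,0,1,0.035,-0.043,0,0]'

```text
time: 1.6
position: [0.4945, -0.043, 0.2224]
tool_rot: [0.992, 0.126, -0.0, 0.0]
ft_force: [0.4, -1.9, 0.1]
grip_width: 0.0867
grip_force: 0.0
```

```bash
cat >> h.py <<'E'
from rig import status
from scipy.spatial.transform import Rotation as R
def tool():
    o=status.get_obs();Rm=R.from_quat(o["tool_rot"]).as_matrix();return o,o["position"],Rm
def show():
    o,p,Rm=tool();print("t",round(float(o["time"]),2),"p",np.round(p,4),"yawx",round(float(np.degrees(np.arctan2(Rm[1,0],Rm[0,0]))),2),"F",np.round(o["ft_force"],1),"w",round(float(o["grip_width"]),4),"gf",round(float(o["grip_force"]),1));return p,Rm
E
python3 - <<'E'
from h import *
import cv2
show();c=imaging.camera_params("wrist");print(c["intrinsics"],np.round(c["camera_from_world"],3))
p,d=imaging.camera("wrist");cv2.imwrite("pics/w1.png",p[:,:,::-1]);np.savez("w1.npz",p=p,d=d,T=c["camera_from_world"],K=c["intrinsics"])
E
```

```text
t 1.6 p [ 0.4945 -0.043   0.2224] yawx 14.43 F [ 0.4 -1.9  0.1] w 0.0867 gf 0.0
[[309.70691629   0.         314.5448692 ]
 [  0.         309.70691629 200.48452208]
 [  0.           0.           1.        ]] [[ 0.248 -0.969  0.001 -0.166]
 [ 0.924  0.236 -0.299 -0.412]
 [ 0.29   0.075  0.954 -0.532]
 [ 0.     0.     0.     1.   ]]
```

View pics/w1.png

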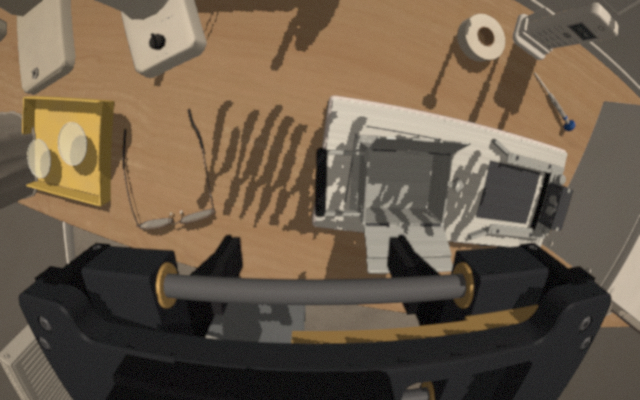

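The wrist view shows the pot with the black handle bar at (320,182), vertical in the picture (so the yaw matches), with the bay at (515,190). I'll measure both from here.

```bash
cat >> h.py <<'E'
def wonz(f,u,v,z):
    K,T=f["K"],f["T"];x=(u-K[0,2])/K[0,0];y=(v-K[1,2])/K[1,1];r=np.hypot(x,y)+1e-9
    d=np.array([np.sin(r)*x/r,-np.sin(r)*y/r,-np.cos(r)]);Rm=T[:3,:3];o=-Rm.T@T[:3,3];d=Rm.T@d
    return o+d*(z-o[2])/d[2]
def wcloud(f):
    D=f["d"];K,T=f["K"],f["T"];v,u=np.mgrid[:400,:640];x=(u-K[0,2])/K[0,0];y=(v-K[1,2])/K[1,1];r=np.hypot(x,y)+1e-9;t=np.tan(np.minimum(r,1.5))/r
    P=np.stack([x*t*D,-y*t*D,-D],-1);return (P-T[:3,3])@T[:3,:3]
E
python3 - <<'E'
import cv2
from h import *
f=np.load("w1.npz");p=f["p"].astype(int);C=wcloud(f)
v,u=np.mgrid[:400,:640]
m=(u>310)&(u<330)&(v>143)&(v<222)&(p.sum(2)<110)
P=np.array([wonz(f,a,b,.077)[:2]*1000 for a,b in zip(u[m],v[m])],np.float32);print(m.sum(),u[m].min(),u[m].max(),v[m].min(),v[m].max(),cv2.minAreaRect(P),P.mean(0))
print("depth",C[m].mean(0),C[m][:,2].min(),C[m][:,2].max())
# leaf/pot/plate heights along rows
z=(C[...,2]*1000).round().astype(int)
for r in(130,150,170,190,210,225,240):print(r,*z[r,310:580:6])
b=cv2.resize(p[80:280,300:590].astype(np.uint8)[:,:,::-1],None,fx=2.7,fy=2.7,interpolation=2);cv2.imwrite("pics/w1c.png",b)
E
```

```text
577 315 325 148 214 ((503.5127868652344, -48.304466247558594), (69.89057159423828, 9.661211967468262), 12.148633003234863) [504.59723 -47.92743]
depth [ 0.50446537 -0.04797152  0.07641297] 0.0706051287863971 0.07889995358342185
130 1 1 -1 29 29 28 28 28 27 28 28 29 28 28 29 28 27 28 28 27 27 29 28 28 27 26 28 29 28 28 28 22 1 0 0 1 -1 0 1 0 1 -1 0 15 -1
150 0 70 75 71 71 69 68 66 34 71 32 87 87 86 89 88 89 90 88 95 96 94 96 102 101 28 27 29 27 28 28 26 35 40 28 28 28 28 27 28 29 29 23 0 -1
170 0 76 77 28 27 28 28 34 32 68 32 33 33 34 31 33 33 32 33 33 31 50 64 81 28 384 28 27 29 28 29 29 29 27 28 29 29 28 28 39 39 38 40 0 2
190 1 76 77 28 27 27 29 33 37 77 33 32 33 33 33 34 33 33 33 32 38 53 72 29 54 28 28 28 28 28 28 29 28 28 28 27 29 30 29 38 46 47 69 71 20
210 0 77 76 67 66 27 28 32 46 85 44 42 42 41 41 40 40 39 42 42 46 63 81 29 27 28 28 27 27 29 27 28 29 29 30 28 28 29 37 45 58 69 71 31 41
225 0 28 28 29 29 27 27 28 28 88 89 87 87 86 88 89 87 85 28 87 87 87 85 27 28 29 27 29 29 28 42 384 38 28 28 27 29 31 40 56 65 71 71 45 57
240 1 0 -1 -1 -2 0 0 0 0 1 104 104 102 103 227 229 231 104 103 103 104 103 104 26 28 28 27 28 27 27 27 29 28 29 28 28 29 27 30 17 27 37 50 63 72
```

View pics/w1c.png

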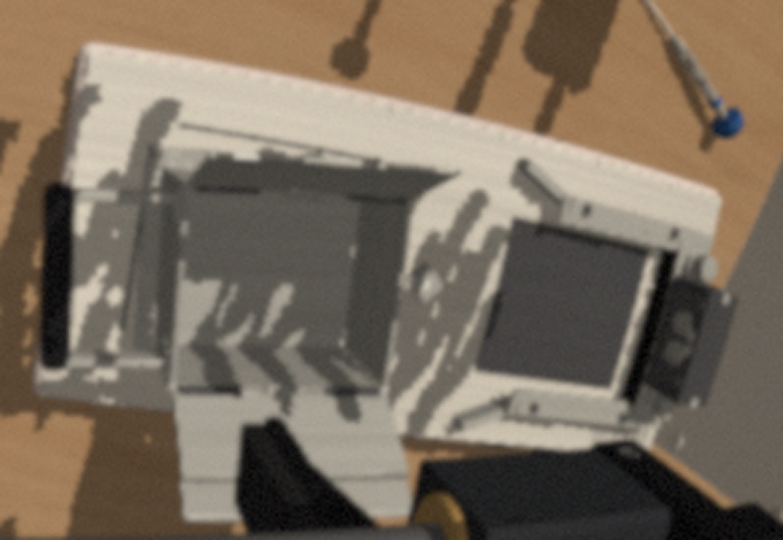

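arm_command --deltas '[-0.17,0.008,0.007,0,0.025,-0.17,0,0,0.04,0,-0.17,0,0,0.045,0,-0.17,0,0,0.025,0,-0.17,0,0,0.01,0,-0.17,0,0,0,0]'

```text
time: 2.4
position: [0.5036, -0.0506, 0.1023]
tool_rot: [0.994, 0.112, -0.0, -0.0]
ft_force: [-0.8, 0.4, 0.4]
grip_width: 0.0388
grip_force: 0.0
```

```bash
python3 - <<'E'
from h import *
import cv2
show();c=imaging.camera_params("wrist")
p,d=imaging.camera("wrist");cv2.imwrite("pics/w2.png",p[:,:,::-1]);np.savez("w2.npz",p=p,d=d,T=c["camera_from_world"],K=c["intrinsics"])
E
```

```text
t 2.4 p [ 0.5036 -0.0506  0.1023] yawx 12.89 F [-0.8  0.4  0.4] w 0.0388 gf 0.0
```

View pics/w2.png

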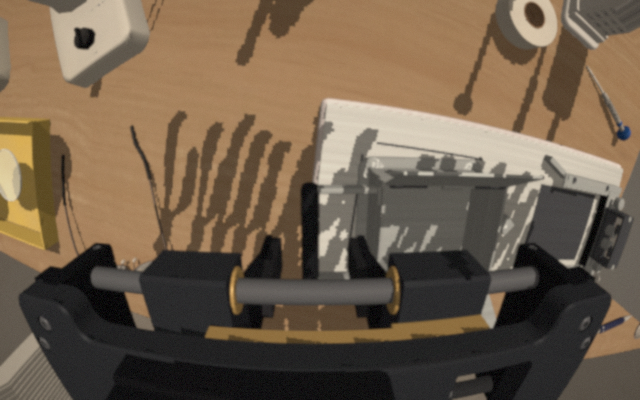

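The handle at (310,185–275) sits between the fingertips at (272,240) and (357,240). Next I descend and grip.

arm_command --deltas '[-0.17,0,-0.002,0.02,0,-0.17,0,0,0.02,0,-0.17,0,0,0.009,0,-0.17,0,0,0,0]'

```text
time: 2.95
position: [0.5034, -0.0478, 0.0539]
tool_rot: [0.994, 0.113, 0.0, 0.0]
ft_force: [-0.4, -0.6, -0.9]
grip_width: 0.0359
grip_force: 0.0
```

arm_command --deltas '[-0.6,0,0,0,0,-1,0,0,0,0,-1,0,0,0,0,-1,0,0,0,0]' --newtons 25

```text
time: 3.45
position: [0.5033, -0.0475, 0.054]
tool_rot: [0.994, 0.113, 0.0, 0.0]
ft_force: [0.0, 0.4, 2.9]
grip_width: 0.0116
grip_force: 25.0
```

```bash
python3 - <<'E'
from h import *
import cv2
show();print(status.get_obs()["moment"])
f=np.load("w1.npz")
# heater corners & rails from wrist crop px -> img: u=300+x/2.7, v=80+y/2.7
def W(x,y,z):return np.round(wonz(f,300+x/2.7,80+y/2.7,z)[:2]*1000,1)
print("plate corners",W(88,43,.028),W(718,190,.028),W(37,390,.028))
print("bay: pad corners",W(512,220,.028),W(650,248,.028),W(480,368,.028),W(612,385,.028))
print("stop top edge",W(668,252,.04),W(630,400,.04), "rail inner lip",W(565,205,.04),W(680,235,.04),W(510,395,.04),W(630,408,.04))
E
```

```text
t 3.45 p [ 0.5033 -0.0475  0.054 ] yawx 13.0 F [0.  0.4 2.9] w 0.0116 gf 25.0
[ 0.09762099  0.0219513  -0.00614703]
plate corners [593.  -40.3] [ 636.2 -394.2] [437.5 -58. ]
bay: pad corners [ 576.1 -259.3] [ 590.  -354.8] [ 501.  -271.5] [ 512.5 -364.3]
stop top edge [ 591.5 -357.8] [ 509.8 -371. ] rail inner lip [ 592.3 -279.1] [ 602.5 -362.7] [ 494.5 -287.4] [ 505.5 -373.6]
```

```bash
python3 - <<'E'
from h import *
import cv2
for n in("w1","w2"):
    f=np.load(n+".npz");C=wcloud(f).reshape(-1,3)*1000
    th=np.radians(6.9);ey=np.array([-np.sin(th),np.cos(th)]);ex=np.array([np.cos(th),np.sin(th)]);o=np.array([535,-229])
    H=np.c_[(C[:,:2]-o)@ex,(C[:,:2]-o)@ey,C[:,2]]
    # plate edges
    e=(abs(H[:,2]-28)<3)&(abs(H[:,0])<110)&(abs(H[:,1])<200);Q=H[e]
    print(n,"plate x",[np.round(np.percentile(Q[(Q[:,1]>a)&(Q[:,1]<a+40),0],[.5,99.5]),1) for a in(-120,-20,20,60,100,140)],"y",[np.round(np.percentile(Q[(Q[:,0]>a)&(Q[:,0]<a+30),1],[.5,99.5]),1) for a in(-80,50)])
    rl=(H[:,2]>36)&(H[:,2]<44)&(H[:,1]<-30)&(H[:,1]>-190)&(abs(H[:,0])<80)
    Q=H[rl]
    for a in range(-180,-30,15):
        s=Q[(Q[:,1]>=a)&(Q[:,1]<a+15),0]
        if len(s)>3:print(a,len(s),"neg",np.round(np.percentile(s[s<0],[5,95]),1) if (s<0).sum()>2 else None,"pos",np.round(np.percentile(s[s>0],[5,95]),1) if (s>0).sum()>2 else None)
    s=H[(abs(H[:,0])<30)&(H[:,1]<-90)&(H[:,1]>-200)]
    for a in range(-200,-90,5):
        k=s[(s[:,1]>=a)&(s[:,1]<a+5)]
        if len(k):print(a,np.round(np.percentile(k[:,2],[10,50,90])),end='; ')
    print()
E
```

```text
w1 plate x [array([-76.9,  77. ]), array([-76.7,  77. ]), array([-61. ,  77.8]), array([-11.7,  77.6]), array([-77.4,  77.7]), array([-76.9,  77.1])] y [array([-197.2,  179.1]), array([-175.9,  178.6])]
-180 15 neg [-55.5 -51.2] pos [46.2 54.4]
-165 109 neg [-55.8 -41.7] pos [33.  54.9]
-150 466 neg [-54.2  -3.1] pos [ 3.5 52.8]
-135 135 neg [-55.5 -44. ] pos [43.4 55.1]
-120 137 neg [-55.5 -43.5] pos [42.6 54.7]
-105 155 neg [-55.7 -43.2] pos [43.5 55.1]
-90 146 neg [-55.  -44.1] pos [42.9 54.7]
-75 162 neg [-55.9 -43.8] pos [43.6 54.9]
-60 138 neg [-59.4 -44. ] pos [43.2 59.1]
-45 94 neg [-67.9 -58.6] pos [58.1 66.6]
-170 [46. 71. 71.]; -165 [46. 71. 72.]; -160 [46. 71. 72.]; -155 [46. 71. 72.]; -150 [46. 64. 72.]; -145 [40. 53. 71.]; -140 [28. 33. 40.]; -135 [27. 28. 29.]; -130 [27. 28. 29.]; -125 [27. 28. 29.]; -120 [27. 28. 29.]; -115 [28. 28. 29.]; -110 [27. 28. 29.]; -105 [27. 28. 29.]; -100 [27. 28. 29.]; -95 [27. 28. 29.]; 
w2 plate x [array([-44. ,  77.1]), array([-52.7,  77.3]), array([41.2, 77.6]), array([45.2, 77.5]), array([41.4, 77.6]), array([-61.3,  77.4])] y [array([-199.7,  171.3]), array([-172.9,  179. ])]
-180 18 neg [-55.6 -50.7] pos [45.5 55.4]
-165 112 neg [-52.6 -40.9] pos [31.2 55.2]
-150 640 neg [-44.3  -2.4] pos [ 3.2 53. ]
-135 95 neg [-43.8 -43.2] pos [43.2 55.3]
-120 105 neg [-44.8 -42.8] pos [43.3 55.2]
-105 99 neg None pos [43.2 54.7]
-90 115 neg None pos [43.4 55.5]
-75 120 neg None pos [43.1 55.1]
-60 101 neg None pos [43.5 58.8]
-45 81 neg None pos [58.2 67. ]
-170 [46. 71. 71.]; -165 [46. 71. 72.]; -160 [46. 71. 72.]; -155 [46. 71. 72.]; -150 [46. 64. 71.]; -145 [40. 52. 70.]; -140 [28. 34. 40.]; -135 [27. 28. 29.]; -130 [28. 28. 29.]; -125 [28. 28. 29.]; -120 [28. 28. 29.]; -115 [28. 28. 29.]; -110 [27. 28. 29.]; -105 [27. 28. 29.]; -100 [28. 28. 29.]; -95 [27. 28. 29.];
```

arm_command --deltas '[-1,0,0.004,0,0.007,-1,0.0003,0.008,0,0.0133,-1,0.0004,0.008,0,0.0133,-1,0.0005,0.008,0,0.0133,-1,0.0006,0.008,0,0.0133,-1,0.0007,0.008,0,0.0133,-1,0.0008,0.008,0,0.0133,-1,0.0009,0.008,0,0.0133,-1,0.001,0.004,0,0.0063,-1,0,0,0,0]'

```text
time: 4.7
position: [0.5188, -0.1086, 0.0539]
tool_rot: [0.998, 0.06, -0.001, -0.001]
ft_force: [-1.4, 4.7, 6.8]
grip_width: 0.0117
grip_force: 25.0
```

```bash
cat >> h.py <<'E'
th=np.radians(6.9);ey=np.array([-np.sin(th),np.cos(th)]);ex=np.array([np.cos(th),np.sin(th)]);o0=np.array([.535,-.229])
def hf(P):
    P=np.asarray(P);return np.stack([(P[...,:2]-o0)@ex,(P[...,:2]-o0)@ey,P[...,2]],-1)*1000
def snap(n):
    c=imaging.camera_params("wrist");p,d=imaging.camera("wrist");np.savez(n+".npz",p=p,d=d,T=c["camera_from_world"],K=c["intrinsics"])
    return np.load(n+".npz")
E
python3 - <<'E'
from h import *
import cv2
p,_=show();print(hf(p))
f=snap("w3");H=hf(wcloud(f).reshape(-1,3));np.save("H3.npy",H)
for n in("w1","w3"):
    H=hf(wcloud(np.load(n+".npz")).reshape(-1,3))
    s=H[(abs(H[:,0])<38)&(H[:,1]<-120)&(H[:,1]>-160)&(H[:,2]>33)&(H[:,2]<42)]
    print("stop y",[(a,len(k),np.round(np.percentile(k,[90,99]),1)) for a in(-40,-20,0,20) for k in [s[(s[:,0]>a)&(s[:,0]<a+20),1]] if len(k)])
    # pot flange: z 33 ; rim z 84-88
    s=H[(abs(H[:,2]-33)<2)&(abs(H[:,1])<190)&(abs(H[:,0])<75)];
# bar
H=hf(wcloud(f));pp=f["p"].astype(int)
m=(abs(H[...,2]-76)<4)&(pp.sum(2)<110)&(abs(H[...,0])<50)&(H[...,1]>100)&(H[...,1]<145)
print("bar",m.sum(),H[m].mean(0),cv2.minAreaRect(H[m][:,:2].astype(np.float32)))
m=(H[...,2]>60)&(H[...,2]<140)&(abs(H[...,0])<90)&(H[...,1]<100)&(H[...,1]>-60)
Q=H[m]
for a in range(-90,90,10):
    k=Q[(Q[:,0]>=a)&(Q[:,0]<a+10)]
    if len(k)>5:print(a,len(k),np.round(np.percentile(k[:,1],[2,98])),np.round(np.percentile(k[:,2],[5,50,95])))
E
```

```text
t 4.7 p [ 0.5188 -0.1086  0.0539] yawx 6.83 F [-1.4  4.7  6.8] w 0.0117 gf 25.0
[ -1.63513891 121.50880487  53.93701773]
stop y [(-40, 82, array([-137.9, -137.3])), (-20, 81, array([-138.4, -137.6])), (0, 81, array([-137.9, -136.6])), (20, 81, array([-138.3, -137.4]))]
stop y [(-40, 170, array([-137.8, -136.8])), (-20, 186, array([-137.8, -136.7])), (0, 193, array([-137.7, -136.8])), (20, 199, array([-137.9, -137.1]))]
bar 2178 [  6.50377354 120.46416236  76.23587238] ((-2.1001663208007812, 123.06150817871094), (28.958587646484375, 71.19962310791016), 77.81326293945312)
-70 122 [21. 42.] [119. 120. 121.]
-60 243 [28. 60.] [108. 110. 111.]
-50 1289 [-7. 38.] [61. 73. 84.]
-40 45 [39. 42.] [126. 129. 140.]
-30 753 [41. 76.] [135. 138. 140.]
-20 16 [40. 42.] [138. 139. 140.]
-10 46 [-45.  42.] [ 60. 125. 128.]
0 434 [-15.  76.] [ 62. 128. 137.]
10 1075 [-16.  76.] [ 63.  83. 139.]
20 1048 [-16.  98.] [ 66.  78. 139.]
30 4528 [-11.  99.] [ 63. 128. 139.]
40 613 [-12.  75.] [100. 112. 122.]
50 805 [-11.  74.] [121. 122. 123.]
```

```bash
python3 - <<'E'
from h import *
import cv2
f=np.load("w3.npz");p=f["p"]
b=cv2.resize(p[100:340,260:600,::-1],None,fx=2.3,fy=2.3,interpolation=2);cv2.imwrite("pics/w3c.png",b)
H=hf(wcloud(f))
m=(abs(H[...,2]-76)<3)&(f["p"].sum(2,dtype=int)<110)&(H[...,0]>12)&(H[...,0]<45)&(H[...,1]>105)&(H[...,1]<140)
Q=H[m]
for a in range(12,45,4):
    k=Q[(Q[:,0]>=a)&(Q[:,0]<a+4)]
    if len(k)>5:print(a,len(k),np.round(np.percentile(k[:,1],[5,50,95]),1))
print(Q[:,0].max())
# flange plane vs plate at z33
m=(abs(H[...,2]-33)<1.6)&(abs(H[...,0])<48)&(H[...,1]>60)&(H[...,1]<105)
Q=H[m];print("flange handle end",[(a,np.round(np.percentile(k,[50,98]),1)) for a in range(-48,48,8) for k in [Q[(Q[:,0]>=a)&(Q[:,0]<a+8),1]] if len(k)>8])
E
```

```text
12 167 [115.  120.1 125.6]
16 164 [115.2 120.6 125.5]
20 163 [115.6 120.6 125. ]
24 158 [116.2 120.5 124.9]
28 168 [116.7 121.  124.9]
32 51 [117.4 120.5 123.4]
33.1687915053451
flange handle end [(-16, array([79. , 82.9])), (-8, array([79.2, 83.4])), (0, array([79.6, 83.4])), (8, array([79.6, 83.5])), (16, array([79.2, 83. ])), (24, array([79.2, 83.1])), (32, array([74.7, 82.8])), (40, array([69.8, 79.7]))]
```

View pics/w3c.png

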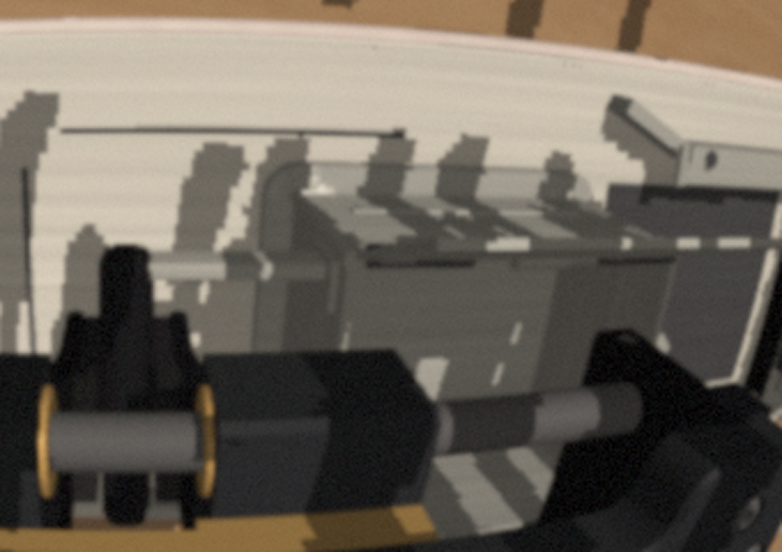

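```bash
python3 - <<'E'
from h import *
f=np.load("w3.npz");H=hf(wcloud(f))
def W(x,y,z):return np.round(hf(wonz(f,260+x/2.3,100+y/2.3,z)),1)
print("flange rear edge",W(310,166,.033),W(430,168,.033),W(540,174,.033),"mark line",W(62,130,.028),W(395,133,.028),"bar end",W(126,250,.077))
v,u=np.mgrid[:400,:640]
for y0 in range(-10,75,12):
    m=(H[...,1]>y0)&(H[...,1]<y0+12)&(H[...,0]>38)&(H[...,0]<60)&(H[...,2]<40)
    q=H[m];print(y0,[(x,round(float(np.median(k)),1),len(k)) for x in np.arange(40,56,1.) for k in [q[(q[:,0]>=x)&(q[:,0]<x+1),2]] if len(k)>2])
E
```

```text
flange rear edge [43.3 70.8 33. ] [43.4 35.3 33. ] [42.6 -2.5 33. ] mark line [ 51.8 137.3  28. ] [52.1 45.  28. ] bar end [ 34.8 120.1  77. ]
-10 [(np.float64(40.0), 32.7, 22), (np.float64(41.0), 33.2, 20), (np.float64(42.0), 32.7, 16), (np.float64(43.0), 30.9, 41), (np.float64(44.0), 28.1, 20), (np.float64(45.0), 27.6, 19), (np.float64(46.0), 27.8, 18), (np.float64(47.0), 28.2, 19), (np.float64(48.0), 27.7, 21), (np.float64(49.0), 28.2, 21), (np.float64(50.0), 27.5, 17), (np.float64(51.0), 28.1, 21), (np.float64(52.0), 27.8, 18), (np.float64(53.0), 28.2, 22), (np.float64(54.0), 28.0, 19), (np.float64(55.0), 27.8, 20)]
2 [(np.float64(40.0), 33.0, 17), (np.float64(41.0), 32.6, 18), (np.float64(42.0), 33.2, 24), (np.float64(43.0), 31.6, 40), (np.float64(44.0), 27.7, 21), (np.float64(45.0), 27.9, 23), (np.float64(46.0), 28.0, 19), (np.float64(47.0), 27.9, 25), (np.float64(48.0), 27.9, 20), (np.float64(49.0), 28.0, 21), (np.float64(50.0), 28.1, 19), (np.float64(51.0), 27.7, 24), (np.float64(52.0), 28.0, 19), (np.float64(53.0), 27.8, 17), (np.float64(54.0), 27.9, 25), (np.float64(55.0), 
[... 2214 characters left out ...]
, 31), (np.float64(49.0), 27.5, 29), (np.float64(50.0), 27.8, 26), (np.float64(51.0), 28.3, 22), (np.float64(52.0), 28.2, 31), (np.float64(53.0), 28.0, 30), (np.float64(54.0), 27.8, 28), (np.float64(55.0), 27.6, 34)]
74 [(np.float64(40.0), 31.1, 35), (np.float64(41.0), 31.0, 34), (np.float64(42.0), 28.5, 39), (np.float64(43.0), 28.6, 34), (np.float64(44.0), 28.0, 34), (np.float64(45.0), 27.8, 26), (np.float64(46.0), 28.2, 30), (np.float64(47.0), 27.7, 32), (np.float64(48.0), 28.1, 26), (np.float64(49.0), 27.8, 35), (np.float64(50.0), 27.5, 20), (np.float64(51.0), 28.2, 36), (np.float64(52.0), 28.0, 30), (np.float64(53.0), 28.1, 27), (np.float64(54.0), 28.0, 34), (np.float64(55.0), 28.1, 24)]
```

arm_command --deltas '[-1,0.0007,0.004,0,0,-1,0.0011,0.006,0,0,-1,0.0011,0.006,0,0,-1,0.0011,0.006,0,0,-1,0.0003,0.006,0,0,-1,0,0.006,0,0,-1,0,0.006,0,0,-1,0,0.006,0,0,-1,0,0.004,0,0]'

```text
time: 5.88
position: [0.5288, -0.1569, 0.0539]
tool_rot: [0.998, 0.06, -0.001, -0.002]
ft_force: [-1.5, 7.1, 7.4]
grip_width: 0.0116
grip_force: 25.0
```

```bash
cat >> h.py <<'E'
def flange(f,ylo,yhi):
    H=hf(wcloud(f));m=(H[...,1]>ylo)&(H[...,1]<yhi)&(H[...,0]>36)&(H[...,0]<60)&(abs(H[...,2]-33)<1.5);q=H[m]
    return [(y,round(float(np.percentile(k,97)),1)) for y in np.arange(ylo,yhi,12) for k in [q[(q[:,1]>=y)&(q[:,1]<y+12),0]] if len(k)>20]
E
python3 - <<'E'
from h import *
p,_=show();print(hf(p));print(flange(snap("w4"),-20,30))
E
```

```text
t 5.88 p [ 0.5288 -0.1569  0.0539] yawx 6.83 F [-1.5  7.1  7.4] w 0.0116 gf 25.0
[ 2.54753693 72.35812453 53.93289337]
[(np.int64(-20), 48.3), (np.int64(-8), 48.0), (np.int64(4), 48.4), (np.int64(16), 48.1), (np.int64(28), 47.1)]
```

arm_command --deltas '[-1,0,0.004,0,0,-1,0,0.006,0,0,-1,0,0.006,0,0,-1,0,0.006,0,0,-1,0,0.006,0,0,-1,0,0.006,0,0,-1,0,0.005,0,0,-1,0,0.003,0,0]'

```text
time: 6.92
position: [0.5339, -0.1983, 0.0539]
tool_rot: [0.998, 0.06, -0.001, -0.002]
ft_force: [-0.4, 7.5, 7.3]
grip_width: 0.0117
grip_force: 25.0
```

```bash
python3 - <<'E'
from h import *
p,_=show();print(hf(p),status.get_obs()["moment"])
E
```

```text
t 6.92 p [ 0.5339 -0.1983  0.0539] yawx 6.83 F [-0.4  7.5  7.3] w 0.0117 gf 25.0
[ 2.56536106 30.59247721 53.94307254] [ 1.12290294  0.01847441 -0.01226099]
```

arm_command --deltas '[-1,0,0.003,0,0,-1,0,0.003,0,0,-1,0,0.002,0,0,-1,0,0.002,0,0]' --newtons 40

```text
time: 7.42
position: [0.5346, -0.2065, 0.0539]
tool_rot: [0.998, 0.059, -0.002, -0.004]
ft_force: [-0.9, 10.9, 9.9]
grip_width: 0.0115
grip_force: 40.0
```

arm_command --deltas '[-1,0,0.0015,0,0,-1,0,0.0015,0,0]'

```text
time: 7.68
position: [0.5346, -0.2087, 0.0539]
tool_rot: [0.998, 0.059, -0.002, -0.004]
ft_force: [-1.2, 12.7, 9.6]
grip_width: 0.0117
grip_force: 40.1
```

arm_command --deltas '[-1,0,0.0015,0,0,-1,0,0.0015,0,0]'

```text
time: 7.92
position: [0.5349, -0.2118, 0.0539]
tool_rot: [0.998, 0.06, -0.002, -0.004]
ft_force: [-0.8, 10.6, 9.0]
grip_width: 0.0115
grip_force: 40.1
```

```bash
python3 - <<'E'
from h import *
p,_=show();print(hf(p),status.get_obs()["moment"])
E
```

```text
t 7.92 p [ 0.5349 -0.2118  0.0539] yawx 6.84 F [-0.8 10.6  9. ] w 0.0115 gf 40.1
[ 1.92134444 17.07786203 53.915198  ] [ 1.55158568  0.10822383 -0.0716816 ]
```

arm_command --deltas '[-1,0,0.0015,0,0,-1,0,0.0015,0,0]'

```text
time: 8.18
position: [0.5359, -0.2165, 0.0539]
tool_rot: [0.998, 0.06, -0.001, -0.002]
ft_force: [-1.1, 5.7, 7.0]
grip_width: 0.0118
grip_force: 40.0
```

arm_command --deltas '[-1,0,0.0015,0,0,-1,0,0.001,0,0]'

```text
time: 8.43
position: [0.5368, -0.2205, 0.054]
tool_rot: [0.998, 0.06, -0.001, -0.001]
ft_force: [-1.4, 3.5, 6.4]
grip_width: 0.0119
grip_force: 40.0
```

arm_command --deltas '[-1,0,0.001,0,0,-1,0,0.001,0,0]'

```text
time: 8.68
position: [0.5369, -0.2213, 0.054]
tool_rot: [0.998, 0.059, -0.001, -0.002]
ft_force: [0.5, 8.7, 7.8]
grip_width: 0.0114
grip_force: 40.0
```

```bash
python3 - <<'E'
from h import *
p,_=show();print(hf(p),status.get_obs()["moment"])
E
```

```text
t 8.68 p [ 0.5369 -0.2213  0.054 ] yawx 6.82 F [0.5 8.7 7.8] w 0.0114 gf 40.0
[ 2.80529059  7.39224489 53.95424452] [1.37852922e+00 8.03806057e-03 1.20906065e-03]
```

arm_command --deltas '[-1,0,0.001,0,0,-1,0,0,0,0]'

```text
time: 8.93
position: [0.5369, -0.2213, 0.054]
tool_rot: [0.998, 0.059, -0.001, -0.003]
ft_force: [0.4, 9.6, 7.9]
grip_width: 0.0113
grip_force: 40.0
```

```bash
python3 - <<'E'
from h import *
p,_=show();print(hf(p),status.get_obs()["moment"])
f=snap("w5");H=hf(wcloud(f));v,u=np.mgrid[:400,:640]
# leading flange edge / leaves
m=(abs(H[...,0])<80)&(H[...,1]<-70)&(H[...,1]>-140)&(H[...,2]>84)&(H[...,2]<145);q=H[m]
print([(x,round(float(np.median(k)),0),len(k)) for x in range(-80,80,5) for k in [q[(q[:,0]>=x)&(q[:,0]<x+5),2]] if len(k)>5])
m=(abs(H[...,2]-33)<1.2)&(abs(H[...,0])<30)&(H[...,1]<-120)&(H[...,1]>-145);print(m.sum())
import cv2;cv2.imwrite("pics/w5c.png",cv2.resize(f["p"][60:340,240:600,::-1],None,fx=2.1,fy=2.1,interpolation=2))
E
```

```text
t 8.93 p [ 0.5369 -0.2213  0.054 ] yawx 6.82 F [0.4 9.6 7.9] w 0.0113 gf 40.0
[ 2.77518672  7.38372948 53.95967211] [ 1.44884575 -0.04507307 -0.05554459]
[(-65, 119.0, 72), (-60, 120.0, 49), (-55, 110.0, 118), (-40, 85.0, 69), (-35, 139.0, 34), (-30, 140.0, 68), (-25, 139.0, 155), (-20, 139.0, 107), (-15, 141.0, 53), (-10, 143.0, 11), (0, 126.0, 50), (5, 129.0, 126), (10, 131.0, 222), (15, 134.0, 318), (20, 137.0, 306), (25, 140.0, 205), (30, 141.0, 266), (35, 132.0, 652), (40, 133.0, 620), (45, 102.0, 107), (50, 120.0, 217), (55, 122.0, 361)]
532
```

View pics/w5c.png

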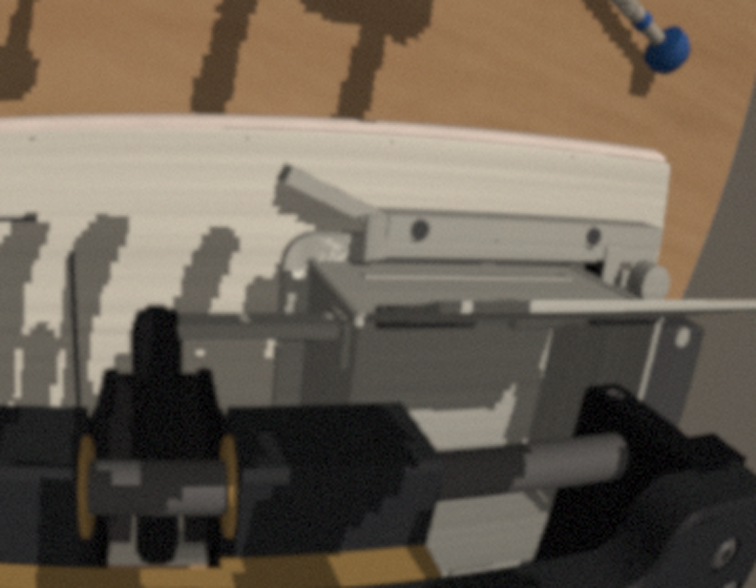

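arm_command --deltas '[-0.17,0,0,0,0,-0.17,0,0,0,0,-0.17,0,0,-0.02,0,-0.17,0,0,-0.045,0,-0.17,0,0,-0.045,0,-1,0.02,0,0,0,-1,0.04,0.025,0,0,-1,0.02,0.04,0,0,-1,0,0.026,0,0,-1,0,0,0,0]'

```text
time: 10.22
position: [0.6282, -0.3081, 0.1629]
tool_rot: [0.998, 0.059, 0.0, 0.0]
ft_force: [-0.2, -0.0, -0.6]
grip_width: 0.0016
grip_force: 0.0
```

```bash
python3 - <<'E'
from h import *
p,_=show();print(hf(p))
import cv2
ps=imaging.camera_params("top");P,d=imaging.camera("top");H=hf(cloud(ps,d))
m=(abs(H[...,1]+84)<40)&(H[...,2]>60)&(H[...,2]<145)&(abs(H[...,0])<90);q=H[m]
print("top",[(x,round(float(np.median(k)),0),len(k)) for x in range(-90,90,5) for k in [q[(q[:,0]>=x)&(q[:,0]<x+5),2]] if len(k)>2])
f=snap("w6");H=hf(wcloud(f))
for lo,hi in((30,80),(-90,-30)):
  m=(abs(H[...,1]+84)<40)&(H[...,2]>60)&(H[...,2]<145)&(H[...,0]>lo)&(H[...,0]<hi);q=H[m]
  print([(x,np.round(np.percentile(k,[10,50,90])),len(k)) for x in range(lo,hi,4) for k in [q[(q[:,0]>=x)&(q[:,0]<x+4),2]] if len(k)>5])
m=(abs(H[...,2]-77)<3)&(abs(H[...,0])<34)&(H[...,1]>-10)&(H[...,1]<25);print("bar y",np.percentile(H[m][:,1],[2,50,98]),m.sum())
cv2.imwrite("pics/w6.png",f["p"][:,:,::-1])
E
```

```text
t 10.22 p [ 0.6282 -0.3081  0.1629] yawx 6.74 F [-0.2 -0.  -0.6] w 0.0016 gf 0.0
[ 83.05891879 -89.73073572 162.85967072]
top [(-75, 130.0, 16), (-70, 122.0, 11), (-65, 118.0, 9), (-60, 115.0, 4), (35, 86.0, 17), (40, 98.0, 22), (45, 110.0, 26), (50, 120.0, 28)]
[(38, array([62., 69., 77.]), 437), (54, array([114., 118., 122.]), 9)]
[(-42, array([75., 86., 88.]), 173), (-38, array([74., 81., 87.]), 141)]
bar y [9.81208928 9.81208928 9.81208928] 1
```

arm_command --deltas '[-1,0,-0.004,0.025,0,-1,0,0,0.025,0,-1,-0.012,0,0,0,-1,-0.007,0,0,0,-1,-0.005,0,0,0,-1,-0.005,0,0,0,-1,-0.004,0,0,0]'

```text
time: 11.2
position: [0.5952, -0.3061, 0.1144]
tool_rot: [0.998, 0.06, 0.001, 0.001]
ft_force: [1.3, 0.1, 0.3]
grip_width: 0.0007
grip_force: 0.6
```

```bash
python3 - <<'E'
from h import *
p,_=show();print(hf(p))
E
```

```text
t 11.2 p [ 0.5952 -0.3061  0.1144] yawx 6.89 F [1.3 0.1 0.3] w 0.0007 gf 0.6
[ 50.51977041 -83.76718818 114.41312208]
```

arm_command --deltas '[-1,-0.008,0,0.002,0,-1,-0.007,0,0.003,0,-1,-0.006,0,0.0045,0,-1,-0.0045,0,0.006,0,-1,-0.003,0,0.007,0,-1,-0.001,0,0.004,0]'

```text
time: 11.95
position: [0.5652, -0.3087, 0.0872]
tool_rot: [0.998, 0.06, -0.001, -0.001]
ft_force: [-2.9, 2.9, 19.5]
grip_width: 0.0005
grip_force: 9.9
```

```bash
python3 - <<'E'
from h import *
p,_=show();print(hf(p))
E
```

```text
t 11.95 p [ 0.5652 -0.3087  0.0872] yawx 6.89 F [-2.9  2.9 19.5] w 0.0005 gf 9.9
[ 20.44164945 -82.76910719  87.16572288]
```

arm_command --deltas '[-1,0,0,-0.015,0,-1,0,0,-0.03,0,-1,0,0,-0.033,0,-1,-0.02,0,0,0,-1,-0.038,0,0,0,-1,-0.04,0,0,0,-1,-0.02,0,0,0,-1,0,0,0,0]'

```text
time: 12.95
position: [0.448, -0.3235, 0.1653]
tool_rot: [0.998, 0.059, 0.0, -0.0]
ft_force: [0.9, -0.2, -0.9]
grip_width: 0.0007
grip_force: 0.0
```

```bash
python3 - <<'E'
from h import *
p,_=show();print(hf(p))
import cv2
ps=imaging.camera_params("top");P,d=imaging.camera("top");H=hf(cloud(ps,d))
f=snap("w7");HW=hf(wcloud(f))
for H,lo in((H,3),(HW,8)):
  m=(abs(H[...,1]+84)<40)&(H[...,2]>60)&(H[...,2]<145)&(abs(H[...,0])<90);q=H[m]
  print([(x,np.round(np.percentile(k,[10,50,90])),len(k)) for x in range(-90,90,5) for k in [q[(q[:,0]>=x)&(q[:,0]<x+5),2]] if len(k)>lo])
cv2.imwrite("pics/w7.png",f["p"][:,:,::-1])
E
```

```text
t 12.95 p [ 0.448  -0.3235  0.1653] yawx 6.79 F [ 0.9 -0.2 -0.9] w 0.0007 gf 0.0
[-97.72480229 -83.34131516 165.33004318]
[(-70, array([119., 120., 122.]), 5), (-65, array([117., 119., 122.]), 16), (-60, array([110., 114., 119.]), 27), (-55, array([101., 104., 110.]), 32), (-50, array([91., 95., 99.]), 35), (-45, array([83., 87., 91.]), 40), (-5, array([85., 87., 91.]), 18), (0, array([84., 87., 89.]), 46), (5, array([84., 87., 90.]), 45), (10, array([85., 87., 89.]), 42), (15, array([84., 87., 89.]), 46), (20, array([84., 86., 89.]), 43), (25, array([84., 87., 90.]), 43), (30, array([84., 86., 89.]), 44), (35, array([84., 87., 91.]), 42), (40, array([82., 85., 86.]), 6)]
[(-75, array([129., 130., 131.]), 473), (-70, array([124., 127., 130.]), 1187), (-65, array([119., 120., 122.]), 929), (-60, array([114., 118., 120.]), 1021), (-55, array([106., 109., 113.]), 978), (-50, array([ 97., 100., 104.]), 932), (-45, array([88., 92., 95.]), 781), (-40, array([69., 86., 88.]), 572), (0, array([86., 87., 88.]), 647), (5, array([86., 87., 88.]), 691), (10, array([86., 87., 88.]), 649), (15, array([86., 87., 88.]), 675), (20, array([86., 87., 88.]), 656), (25, array([86., 87., 88.]), 641), (30, array([86., 87., 88.]), 624), (35, array([86., 87., 88.]), 651), (40, array([86., 87., 88.]), 281)]
```

View pics/w7.png

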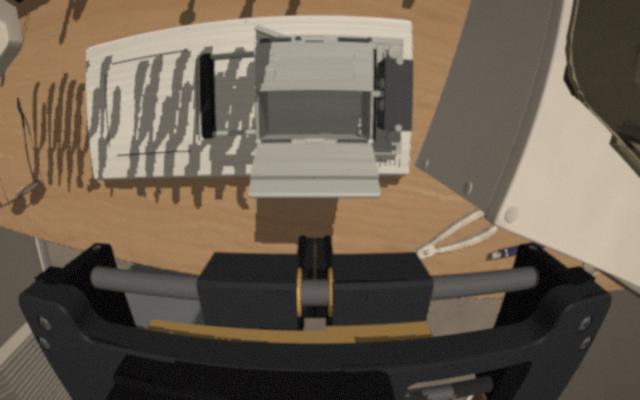

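arm_command --deltas '[-1,0,0,0.025,0,-1,0,0,0.022,0,-1,0.01,0,0,0,-1,0.01,0,0,0,-1,0.008,0,0,0,-1,0.008,0,0,0,-1,0.007,0,0,0]'

```text
time: 13.92
position: [0.4921, -0.3182, 0.1185]
tool_rot: [0.998, 0.06, 0.0, 0.0]
ft_force: [-1.3, -0.1, 1.1]
grip_width: 0.0006
grip_force: 0.4
```

```bash
python3 - <<'E'
from h import *
p,_=show();print(hf(p))
E
```

```text
t 13.93 p [ 0.4921 -0.3182  0.1185] yawx 6.91 F [-1.3 -0.1  1.1] w 0.0006 gf 0.4
[-53.32576006 -83.36534257 118.5085637 ]
```

arm_command --deltas '[-1,0.0095,0,0,0,-1,0.0083,0,0.0023,0,-1,0.0072,0,0.0046,0,-1,0.0058,0,0.0064,0,-1,0.004,0,0.0075,0,-1,0.0017,0,0.0065,0]'

```text
time: 14.68
position: [0.5278, -0.3136, 0.0901]
tool_rot: [0.998, 0.06, 0.0, -0.0]
ft_force: [-0.3, 0.1, 1.2]
grip_width: 0.0006
grip_force: 0.3
```

```bash
python3 - <<'E'
from h import *
p,_=show();print(hf(p))
E
```

```text
t 14.68 p [ 0.5278 -0.3136  0.0901] yawx 6.9 F [-0.3  0.1  1.2] w 0.0006 gf 0.3
[-17.29563758 -83.14991028  90.06815854]
```

arm_command --deltas '[-1,0,0,0.002,0,-1,0,0,0.002,0,-1,0,0,0,0]'

```text
time: 15.05
position: [0.5275, -0.3136, 0.0874]
tool_rot: [0.998, 0.06, 0.0, -0.0]
ft_force: [-0.9, 1.5, 4.3]
grip_width: 0.0006
grip_force: 1.9
```

```bash
python3 - <<'E'
from h import *
p,_=show();print(hf(p))
E
```

```text
t 15.05 p [ 0.5275 -0.3136  0.0874] yawx 6.88 F [-0.9  1.5  4.3] w 0.0006 gf 1.9
[-17.56563522 -83.14013806  87.41923724]
```

arm_command --deltas '[-1,0,0,0.0015,0,-1,0,0,0,0]'

```text
time: 15.3
position: [0.5276, -0.3137, 0.0873]
tool_rot: [0.998, 0.06, 0.0, 0.0]
ft_force: [-2.1, 2.1, 12.3]
grip_width: 0.0005
grip_force: 5.9
```

arm_command --deltas '[-1,0,0,-0.02,0,-1,0,0,-0.045,0,-1,0,0,-0.04,0,-1,-0.03,0,0,0,-1,-0.04,0,0,0,-1,-0.03,0,0,0,-1,0,0,0,0]'

```text
time: 16.18
position: [0.4264, -0.3256, 0.1902]
tool_rot: [0.998, 0.059, -0.0, -0.0]
ft_force: [-1.1, 0.3, 0.4]
grip_width: 0.0001
grip_force: 0.0
```

```bash
python3 - <<'E'
from h import *
p,_=show();print(hf(p))
f=snap("w8");H=hf(wcloud(f))
for y0 in(-125,-100,-75):
  m=(H[...,1]>y0)&(H[...,1]<y0+25)&(H[...,2]>60)&(H[...,2]<145)&(abs(H[...,0])<60);q=H[m]
  print([(x,*np.round(np.percentile(k,[10,50,90]),1)) for x in range(-60,60,4) for k in [q[(q[:,0]>=x)&(q[:,0]<x+4),2]] if len(k)>8])
m=(abs(H[...,2]-76)<3)&(f["p"].sum(2,dtype=int)<110)&(abs(H[...,0])<45)&(H[...,1]>-15)&(H[...,1]<30);print("bar",np.round(np.percentile(H[m],[2,50,98],axis=0),1),m.sum())
E
```

```text
t 16.18 p [ 0.4264 -0.3256  0.1902] yawx 6.75 F [-1.1  0.3  0.4] w 0.0001 gf 0.0
[-119.44729725  -82.85184386  190.21374093]
[(-44, np.float64(85.8), np.float64(87.1), np.float64(88.1)), (-40, np.float64(85.9), np.float64(87.0), np.float64(87.8)), (-36, np.float64(86.1), np.float64(87.0), np.float64(87.7)), (-32, np.float64(86.0), np.float64(86.8), np.float64(87.8)), (-28, np.float64(85.9), np.float64(86.9), np.float64(88.0)), (-24, np.float64(85.9), np.float64(86.9), np.float64(87.9)), (-20, np.float64(85.8), np.float64(86.8), np.float64(87.7)), (-16, np.float64(85.9), np.float64(86.8), np.float64(87.7)), (-12, np.float64(85.9), np.float64(87.0), np.float64(87.9)), (-8, np.float64(86.1), np.float64(87.0), np.float64(88.0)), (-4, np.float64(86.2), np.float64(88.3), np.float64(91.0)), (0, np.float64(89.9), np.float64(90.7), np.float64(91.8)), (4, np.float64(89.9), np.float64(90.8), np.float64(91.9)), (8, np.float64(89.9), np.float64(91.1), np.float64(92.3)), (12, np.float64(91.4), np.float64(92.4), np.float64(93.5)), (16, np.float64(86.4), np.float64(87.2), np.float64(88.3)), (20, np.
[... 2377 characters left out ...]
at64(90.7), np.float64(91.9)), (4, np.float64(89.9), np.float64(90.8), np.float64(91.8)), (8, np.float64(89.9), np.float64(91.0), np.float64(92.2)), (12, np.float64(91.2), np.float64(92.3), np.float64(93.5)), (16, np.float64(86.5), np.float64(87.4), np.float64(88.5)), (20, np.float64(86.3), np.float64(87.4), np.float64(88.4)), (24, np.float64(86.3), np.float64(87.4), np.float64(88.3)), (28, np.float64(86.2), np.float64(87.2), np.float64(88.3)), (32, np.float64(85.8), np.float64(86.8), np.float64(87.8)), (36, np.float64(85.9), np.float64(86.8), np.float64(87.9)), (40, np.float64(86.0), np.float64(87.1), np.float64(87.9))]
bar [[-33.    0.   73.4]
 [ -0.4   4.2  76.3]
 [ 33.1   9.2  78.1]] 766
```

```bash
python3 -c "
from rig import order;print(order.hand_in())"
```

```text
the job is handed in; nothing more can be done
None
```

I slid the pot home until its striker snapped into the catch and its foot met the end stop, folded both leaves flat with the plain one first, and handed the job in at about 16 s; the verdict was not shown.

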